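# Find the full carton by feel and slide it onto the scale

## Robot

A 7-joint arm with a two-finger parallel gripper is mounted at the origin on a cart in front of the work surface, level with it; the furniture and walls round the work are solid. World frame = base frame: x ahead of the robot, y to its left, z up, the work surface at z = 0. Lengths are in m, angles in rad, forces in N, time in s.
With the tool pointing down it reaches from about 0.35 to 0.9 m from the base axis. Payload 8.1 kg.
Tool frame: the origin (TCP) lies midway between the tips of the shut fingers; the grasp point (between the pads) lies arm.grasp_offset behind it (arm.grasp_offset is the distance from the TCP to the grasp point, in m); z points along the fingers, y is the line along which they close (so a half turn about z gives the same grasp; the last joint's range is limited). The gripper opens to 92 mm and grips with 3 to 60 N. Pads are 19 mm wide; open, the fingers measure 130 mm over their backs; the gripper's body (75 mm by 190 mm) begins 47 mm behind the grasp point.
Start: joints at [-1.234, 0.434, 0.025, 1.573, -0.012, 1.134, -0.075], TCP at [0.266, 0.566, 0.227] pointing down, gripper open.
Joint ranges: [-2.62, 2.62], [-0.44, 2.09], [-1.27, 1.32], [0.08, 2.57], [-1.32, 4.46], [0.12, 2], [-2.74, 2.74]. Speed limits (rad/s): [2.22, 2.22, 3.01, 3.01, 3.14, 3.14, 3.14].

## Interface

Orientations are given as a rotation vector (axis times angle).
In Python, from cell import observe, imaging, arm gives the robot as it stands.
- The arm moves only by the tool apply_moves, never from a script. Its argument "commands" is a list of rows, each a list of 5 numbers: the opening in per cent of the stroke, from 0 (shut) to 100 (fully open), then the shift along the world's x, y, z in units of 0.06 m (1.0 is 0.06 m), then the turn about the world's z in units of 0.5 rad (1.0 is 0.5 rad). A call has 1 to 12 rows; each row shifts and turns the commanded pose from where the row before left it; what a row does not reach is not made up. A row lasts 1/8 s, in which the tool goes at most 62.5 mm and 10.7 degrees, less where a joint would pass 70% of its speed; a pose out of reach is approached as far as the arm can. A call with a number of a shift or a turn outside -1 to 1 is refused whole. A call with a gripper value outside its range is refused whole. The fingers move at their own pace and stop on an object; "newtons" is the grip in N (left out, the last holds). Time passes only in rows, so rows that do not move let the fingers close. It gives the time, the measured TCP pose, the force, the opening and the grip force at its end, in the units of the state.
- observe(): the state, without advancing time (a new reading comes with each control period).
- imaging.get_image(name): name is "scene" or "top"; returns (picture, depth): 420x560x3 uint8, red, green, blue; 420x560 float32, m along the optical axis (not along the pixel's ray), 0 where there is no reading.
- imaging.camera_params(name): a dict with "camera_matrix" (3x3 intrinsics, pixels), "origin" and "rotation" of the camera in the world. Camera axes: x right, y up, looking along -z (the intrinsics and any distortion apply to the point x, -y, -z); pixel columns grow to the right and rows downward; lengths in m; the calibration is good to about 2 mm. A picture is of the moment at which its call begins. camera_params takes no time and is no camera call.
- arm.sign_off(): hands the job in; it is judged then, once.
The state is a dict: "clock": time; "joints": joint angles; "dq": joint speeds; "joint_efforts": joint torques, N m; "position": TCP position; "ee_rot": TCP orientation; "force": force on the tool from outside, world axes, zero at the start; "ft_torque": the same for the moment, N m; "width": opening from 0.0 (shut) to 1.0 (fully open); "gripper_force": force on a finger pad.
Only numpy, scipy, OpenCV 4.12 (cv2) and the standard library are available. Lean on these libraries where they do the work, as an engineer would, in place of code of your own. Each camera call takes 0.05 s, during which the arm holds its last target. There are 200 camera calls.

## Task

Three identical sealed cartons stand round the parcel scale; one is still full, the other two are nearly empty. Find the full one by feel, nudging them only a little, and slide it up onto the scale so that it stands upright, wholly on the pan, with the pan pressed down by its weight. Leave the two empty ones standing about where they are, and do not tip any carton or disturb the other things on the desk.

Things in the scene. Friction and masses are not known exactly. Their poses are not given: they have to be found in the camera images.
- carton_a: sealed brown cardboard carton, 96 x 96 mm and 72 mm high, too wide for a small gripper to grasp; origin at the centre of its underside, z up, x and y square to its sides. It looks just like the other two; one of the three is full (0.78 to 1.02 kg), the other two nearly empty (about 0.25 kg), and nothing but its weight tells which. At the start it stands at the robot's left
- carton_b: sealed brown cardboard carton, 96 x 96 mm and 72 mm high, too wide for a small gripper to grasp; origin at the centre of its underside, z up, x and y square to its sides. It looks just like the other two; one of the three is full (0.78 to 1.02 kg), the other two nearly empty (about 0.25 kg), and nothing but its weight tells which. At the start it stands in the middle, nearest the robot
- carton_c: sealed brown cardboard carton, 96 x 96 mm and 72 mm high, too wide for a small gripper to grasp; origin at the centre of its underside, z up, x and y square to its sides. It looks just like the other two; one of the three is full (0.78 to 1.02 kg), the other two nearly empty (about 0.25 kg), and nothing but its weight tells which. At the start it stands at the robot's right
- scale: low round parcel scale fixed on the desk; origin on the desk at the centre of its pan. A grey plinth, bevelled all round, rises gently from the desk at 146 mm from the centre to 7 mm height at 98 mm from the centre, so that a carton can be slid up it from any side but the far one, where a 30 mm high grey display console stands (145 to 200 mm from the centre along its +x)
- pan_centre (a point): centre of the top of the scale's round steel pan, radius 95 mm, level with the plinth's inner rim (7 mm above the desk) when unloaded
- pan (a joint): how far the pan has sunk, m: 0 unloaded or under a nearly empty carton, 0.004 (its stop, 4 mm below the plinth's rim) under the full carton once all of its weight is on the pan
- red_cap: bystander: red plastic cap standing mouth down, 73 mm across, 64 mm high; origin under its centre
- pen_cup: bystander: dark plastic pen cup, 81 mm across, 100 mm high; origin under its centre
- glue_bottle: bystander: slim white glue bottle, 31 mm across, 125 mm high, upright; origin under its centre
- padlock: bystander: black padlock lying flat, 89 x 57 x 27 mm, origin under its centre
There are look-alikes about, which are no part of the job. Leave any turquoise look-alike of the carton_a alone.

How it is judged:
By the outcome, as a careful person would: the job done as asked, in the order asked, and still so for the second after the job is handed in, with the robot touching nothing.
It also fails if it takes over 72 s, if anything falls off the work surface, if the arm or the gripper's body presses on something with over 40 N, if the wrist force passes 120 N, or if a joint passes its speed limit or range.

## Working session

There is one attempt and no reset: what is moved stays moved. The work goes in short steps, Python scripts to look and compute and a tool call to move; the robot and the scene stay as the last step left them, time stands still between calls to the robot, and variables do not carry over. Pictures are saved under pics/ and viewed, at most 10 in all, crops included, and the job is handed in when it is done.

Besides the shell and the picture viewer there is one more tool, called after ">>>" by a JSON object that holds its "name" and its "arguments", one argument or row to a line. apply_moves: Moves the arm, as the interface text tells. Its arguments: {"type":"object","properties":{"commands":{"type":"array"},"newtons":{"type":"number"}},"required":["commands"]}

```bash
mkdir -p pics; cat > h.py <<'E'
import numpy as np, cv2
from cell import observe, imaging, arm
def snap(name,f=None):
    im,d=imaging.get_image(name)
    if f: cv2.imwrite('pics/'+f,im[:,:,::-1])
    return im,d
def cloud(name,d):
    p=imaging.camera_params(name);K=np.array(p['camera_matrix']);h,w=d.shape
    u,v=np.meshgrid(np.arange(w),np.arange(h))
    x=(u-K[0,2])/K[0,0]*d; y=(v-K[1,2])/K[1,1]*d
    P=np.stack([x,-y,-d],-1)@np.array(p['rotation']).T+np.array(p['origin'])
    P[d==0]=np.nan
    return P
E
python3 - <<'E'
from h import *
i,d=snap('top','t0.png');np.save('d.npy',d);np.save('P.npy',cloud('top',d))
snap('scene','s0.png')
print(imaging.camera_params('top'));o=observe();print(o,arm.grasp_offset)
E
```

```text
Traceback (most recent call last):
  File "h.py", line 11, in cloud
    P=np.stack([x,-y,-d],-1)@np.array(p['rotation']).T+np.array(p['origin'])
      ~~~~~~~~~~~~~~~~~~~~~~~~~~~~~~~~~~~~~~~~~~~~~~~~^~~~~~~~~~~~~~~~~~~~~~
ValueError: operands could not be broadcast together with shapes (420,560) (3,)
```

View pics/t0.png

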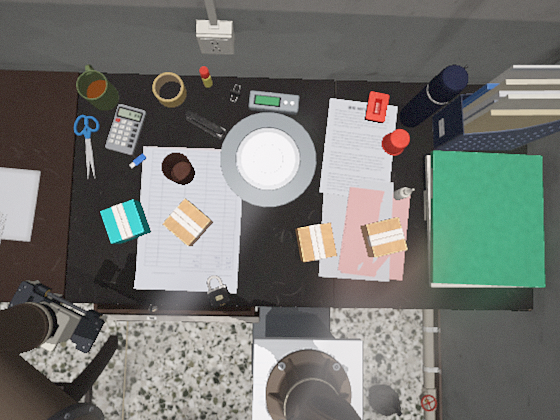

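The top view shows carton_a at (188,222), carton_b at (317,242), and carton_c at (385,238). The scale pan is at (268,158), and the turquoise look-alike is at (125,221). The bystanders are the cap (396,142), the cup (178,168), the glue (403,193) and the padlock (217,292).

```bash
sed -i "s/np.array(p\['rotation'\]).T/Rm(p['rotation']).T/" h.py; cat >> h.py <<'E'
from scipy.spatial.transform import Rotation as R
def Rm(r):
    r=np.array(r,float)
    return r if r.shape==(3,3) else R.from_rotvec(r).as_matrix() if r.shape==(3,) else R.from_quat(r).as_matrix()
def boxes(i,P):
    "cartons: brown/white tops at z 60..90mm"
    m=((P[...,2]>.06)&(P[...,2]<.092)).astype(np.uint8)
    n,l,s,c=cv2.connectedComponentsWithStats(m)
    for k in range(1,n):
        if s[k,4]<60: continue
        q=P[l==k]; r=cv2.minAreaRect((q[:,:2]*1000).astype(np.float32))
        print(c[k].round(),'xy',np.round(r[0],0),'size',np.round(r[1],0),'ang',round(r[2],1),'z',np.nanmedian(q[:,2]).round(3))
E
python3 - <<'E'
from h import *
p=imaging.camera_params('top');print(p)
i,d=snap('top');P=cloud('top',d);boxes(i,P)
snap('scene','s0.png')
for u,v in [(268,158),(268,120),(222,158),(315,158),(268,204),(273,103),(217,292),(403,193),(396,142),(178,168),(430,220),(268,300)]: print(u,v,P[v,u].round(3))
o=observe();print(o,arm.grasp_offset)
E
```

```text
{'camera_matrix': array([[386.01177714,   0.        , 271.88970925],
       [  0.        , 386.01177714, 209.89468029],
       [  0.        ,   0.        ,   1.        ]]), 'origin': array([0.42155922, 0.14202022, 1.15410265]), 'rotation': array([ 0.0518862 , -0.09039202, -1.54772802])}
[249.  58.] xy [961. 164.] size [1495.    8.] ang 90.0 z 0.076
[204.  72.] xy [915. 322.] size [26. 26.] ang 18.0 z 0.087
[86. 79.] xy [878. 650.] size [38. 77.] ang 47.3 z 0.076
[103.  95.] xy [844. 612.] size [36. 83.] ang 49.4 z 0.076
[412. 114.] xy [ 812. -287.] size [68. 28.] ang 42.1 z 0.077
[464. 135.] xy [ 735. -475.] size [262. 101.] ang 67.1 z 0.075
[399. 138.] xy [ 740. -249.] size [54. 55.] ang 55.7 z 0.064
[554. 245.] xy [ 370. -688.] size [783.  10.] ang 0.0 z 0.073
[487. 219.] xy [ 514. -505.] size [325. 383.] ang 88.8 z 0.062
[170. 161.] xy [644. 399.] size [44. 74.] ang 50.9 z 0.076
[404. 192.] xy [ 581. -260.] size [30. 25.] ang 22.8 z 0.07
[122. 221.] xy [481. 534.] size [97. 97.] ang 21.3 z 0.073
[186. 222.] xy [483. 357.] size [97. 96.] ang 50.8 z 0.073
[385. 237.] xy [ 453. -207.
[... 499 characters left out ...]

{'clock': 0.15, 'joints': array([-1.23360339,  0.43501911,  0.02497381,  1.57387898, -0.01159693,
        1.13402664, -0.07508858]), 'dq': array([ 0.00098059, -0.00272874,  0.00096031, -0.00259946, -0.00016956,
       -0.00207523,  0.0008281 ]), 'joint_efforts': array([ 2.98449144e-03, -6.68261075e+01,  9.86781456e-01, -3.14696753e+01,
       -6.04557688e-02,  3.95014614e-02,  9.56807276e-05]), 'position': array([0.26597106, 0.56514773, 0.22615601]), 'ee_rot': array([-6.85323456e-01, -3.06577712e+00,  1.84970233e-03]), 'force': array([ 0.03654745,  0.29998897, -0.31657411]), 'ft_torque': array([-0.01556425, -0.02086443, -0.02128678]), 'gripper_force': 0.0, 'width': 1.001272917993732} 0.0188
```

View pics/s0.png

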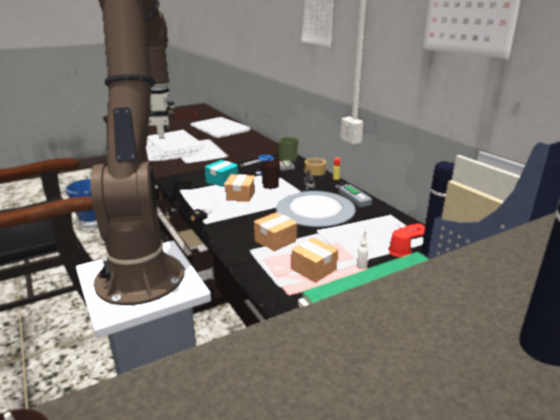

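Carton candidates are a (188,222), b (317,242), c (385,238) and the turquoise box (125,221), which I'll leave alone. The brown tops measure 96–97 mm square at z 0.073, which matches the description. The scale centre is about (0.685, 0.129). First I'll go behind carton_a, on the side away from the scale.

>>> {"name": "apply_moves", "arguments": {
  "commands": [
    [50,0.52,-0.53,0,-0.1],
    [50,0.52,-0.53,0,-0.1],
    [50,0.52,-0.53,0,-0.1],
    [50,0.52,-0.53,0,-0.1],
    [50,0.52,-0.53,0,-0.1],
    [50,0,0,-0.8,0],
    [50,0,0,-0.8,0],
    [50,0,0,0,0],
    [50,0,0,0,0]
  ],
  "newtons": 30
}}

```text
clock: 1.27
position: [0.4227, 0.4072, 0.1322]
ee_rot: [1.062, 2.956, 0.002]
force: [0.7, 1.0, 0.7]
width: 0.502
gripper_force: 0.0
```

```bash
cat >> h.py <<'E'
def scalefit(P):
    s=P[80:240,190:340].reshape(-1,3); s=s[np.isfinite(s).all(1)]
    return s
E
python3 - <<'E'
from h import *
o=observe();print(o['position'],o['force'],o['width']);y=R.from_rotvec(o['ee_rot']).as_matrix()[:,1];print(np.degrees(np.arctan2(y[1],y[0])))
i,d=snap('top','t1.png');P=cloud('top',d)
g=cv2.cvtColor(i,cv2.COLOR_RGB2GRAY)
m=((g>215)).astype(np.uint8);m[:,:230]=0;m[:,310:]=0;m[:115]=0;m[200:]=0
n,l,s,c=cv2.connectedComponentsWithStats(m);k=1+np.argmax(s[1:,4]);print(s[k],c[k])
q=P[l==k];print(cv2.minEnclosingCircle((q[:,:2]*1000).astype(np.float32)),np.nanmedian(q[:,2]))
E
```

```text
[0.4226876  0.40720446 0.13219014] [0.68031307 0.97218948 0.65127483] 0.5018121023118673
50.47998218741431
[ 237  129   62   60 2979] [267.56327627 158.56327627]
((682.3721923828125, 131.17820739746094), 94.34772491455078) 0.00790508196827977
```

>>> {"name": "apply_moves", "arguments": {
  "commands": [
    [50,0,0,-0.6,0],
    [50,0,0,-0.6,0],
    [50,0,0,-0.5,0],
    [50,0.15,-0.12,0,0],
    [50,0,0,0,0],
    [50,0,0,0,0],
    [50,0,0,0,0]
  ]
}}

```text
clock: 2.2
position: [0.4315, 0.4, 0.0299]
ee_rot: [1.062, 2.956, 0.003]
force: [0.1, -0.8, 0.3]
width: 0.503
gripper_force: 0.0
```

>>> {"name": "apply_moves", "arguments": {
  "commands": [
    [50,0.026,-0.021,0,0],
    [50,0.026,-0.021,0,0],
    [50,0.026,-0.021,0,0],
    [50,0.026,-0.021,0,0]
  ]
}}

```text
clock: 2.7
position: [0.4375, 0.3942, 0.0287]
ee_rot: [-1.062, -2.956, 0.0]
force: [-0.4, 1.8, -1.3]
width: 0.5
gripper_force: 0.5
```

>>> {"name": "apply_moves", "arguments": {
  "commands": [
    [50,0.026,-0.021,0,0],
    [50,0.026,-0.021,0,0],
    [50,0.026,-0.021,0,0]
  ]
}}

```text
clock: 3.08
position: [0.442, 0.3905, 0.0287]
ee_rot: [-1.062, -2.956, 0.0]
force: [-1.3, 0.9, -0.3]
width: 0.497
gripper_force: 0.6
```

>>> {"name": "apply_moves", "arguments": {
  "commands": [
    [50,0.026,-0.021,0,0],
    [50,0.026,-0.021,0,0]
  ]
}}

```text
clock: 3.32
position: [0.4453, 0.3878, 0.0287]
ee_rot: [-1.062, -2.956, 0.0]
force: [-0.3, 0.5, -0.6]
width: 0.5
gripper_force: 0.5
```

```bash
python3 - <<'E'
from h import *
i,d=snap('top','t1.png');P=cloud('top',d);boxes(i[100:280],P[100:280])
E
```

```text
[412.  14.] xy [ 812. -288.] size [68. 28.] ang 44.1 z 0.077
[465.  35.] xy [ 736. -476.] size [263. 100.] ang 67.6 z 0.075
[399.  38.] xy [ 741. -250.] size [55. 56.] ang 60.0 z 0.064
[553. 106.] xy [ 551. -688.] size [  9. 418.] ang 90.0 z 0.076
[487. 117.] xy [ 519. -505.] size [325. 373.] ang 88.8 z 0.062
[170.  61.] xy [645. 399.] size [44. 74.] ang 49.0 z 0.076
[404.  92.] xy [ 581. -259.] size [30. 27.] ang 20.5 z 0.071
[190. 116.] xy [497. 345.] size [98. 80.] ang 50.8 z 0.073
[112. 110.] xy [509. 552.] size [33. 83.] ang 23.9 z 0.073
[385. 137.] xy [ 453. -207.] size [96. 98.] ang 15.1 z 0.073
[316. 141.] xy [435. -10.] size [97. 96.] ang 11.3 z 0.073
```

>>> {"name": "apply_moves", "arguments": {
  "commands": [
    [50,-0.26,0.21,0,0],
    [50,0,0,0.8,0],
    [50,-0.11,-0.71,0.8,0.18],
    [50,-0.11,-0.71,0,0.18],
    [50,-0.11,-0.71,0,0.18],
    [50,-0.11,-0.71,0,0.18],
    [50,-0.11,-0.71,0,0.18],
    [50,-0.11,-0.71,0,0.18],
    [50,-0.11,-0.71,0,0.18],
    [50,-0.11,-0.71,0,0.17],
    [50,-0.11,-0.71,0,0.17],
    [50,-0.11,-0.71,0,0.17]
  ]
}}

```text
clock: 4.88
position: [0.3635, -0.0243, 0.1235]
ee_rot: [-0.313, 3.125, 0.0]
force: [0.9, 0.3, -0.7]
width: 0.5
gripper_force: 0.0
```

>>> {"name": "apply_moves", "arguments": {
  "commands": [
    [50,0,0,0,0],
    [50,0,0,0,0]
  ]
}}

```text
clock: 5.12
position: [0.364, -0.023, 0.1234]
ee_rot: [-0.305, 3.126, 0.001]
force: [-0.8, -0.2, 0.5]
width: 0.499
gripper_force: 0.0
```

```bash
python3 - <<'E'
from h import *
o=observe();print(o['position'],o['force'],o['width']);y=R.from_rotvec(o['ee_rot']).as_matrix()[:,1];print(np.degrees(np.arctan2(y[1],y[0])),o['joints'].round(2))
i,d=snap('top');P=cloud('top',d);boxes(i[190:280,150:440],P[190:280,150:440])
E
```

```text
[ 0.36399746 -0.02302636  0.12339363] [-0.83372196 -0.24297702  0.48901532] 0.4992489357618123
101.16057587258683 [-0.14  0.15  0.07  2.3  -0.02  0.69  1.7 ]
[253.   3.] xy [ 575. -260.] size [30. 17.] ang 64.9 z 0.07
[286.  46.] xy [ 463. -353.] size [ 23. 254.] ang 88.6 z 0.061
[38. 29.] xy [491. 350.] size [97. 96.] ang 50.4 z 0.073
[236.  45.] xy [ 453. -207.] size [96. 98.] ang 14.7 z 0.073
[166.  50.] xy [436. -10.] size [96. 96.] ang 11.2 z 0.073
```

>>> {"name": "apply_moves", "arguments": {
  "commands": [
    [50,0,0,-0.57,0],
    [50,0,0,-0.5,0],
    [50,0,0,-0.5,0],
    [50,0.147,0.029,0,0],
    [50,0,0,0,0],
    [50,0,0,0,0],
    [50,0,0,0,0]
  ]
}}

```text
clock: 6.05
position: [0.373, -0.0223, 0.0298]
ee_rot: [-0.306, 3.125, 0.0]
force: [0.2, 0.0, 0.8]
width: 0.504
gripper_force: 0.0
```

>>> {"name": "apply_moves", "arguments": {
  "commands": [
    [50,0.033,0.006,0,0],
    [50,0.033,0.006,0,0],
    [50,0.033,0.006,0,0],
    [50,0.033,0.006,0,0]
  ]
}}

```text
clock: 6.55
position: [0.3802, -0.021, 0.0289]
ee_rot: [0.306, -3.126, -0.0]
force: [-2.4, -0.7, 1.7]
width: 0.497
gripper_force: 1.2
```

>>> {"name": "apply_moves", "arguments": {
  "commands": [
    [50,0.033,0.006,0,0],
    [50,0.033,0.006,0,0]
  ]
}}

```text
clock: 6.8
position: [0.3848, -0.0201, 0.029]
ee_rot: [-0.306, 3.126, 0.0]
force: [-1.4, -0.2, -0.2]
width: 0.502
gripper_force: 0.5
```

>>> {"name": "apply_moves", "arguments": {
  "commands": [
    [50,0.033,0.006,0,0]
  ]
}}

```text
clock: 6.92
position: [0.3868, -0.0198, 0.029]
ee_rot: [-0.306, 3.126, 0.0]
force: [-1.0, 0.5, -1.1]
width: 0.498
gripper_force: 0.5
```

>>> {"name": "apply_moves", "arguments": {
  "commands": [
    [50,0.033,0.006,0,0]
  ]
}}

```text
clock: 7.05
position: [0.3887, -0.0194, 0.029]
ee_rot: [-0.306, 3.127, 0.0]
force: [-1.1, -0.3, -1.2]
width: 0.499
gripper_force: 0.5
```

a and b both resist with only about 1 N, so c is probably the full one. I'll back off and check the clearances round c. The glue bottle and the green stack are both close to it.

>>> {"name": "apply_moves", "arguments": {
  "commands": [
    [0,-0.26,-0.05,0,0],
    [0,0,0,0.9,0],
    [0,0.2,-0.7,0.9,0.03],
    [0,0.26,-0.75,0,0.03],
    [0,0.3,-0.75,0,0.03],
    [0,0.3,-0.75,0,0.03],
    [0,0.3,-0.75,0,0.01],
    [0,0.29,-0.67,0,0],
    [0,0,0,0,0],
    [0,0,0,0,0]
  ]
}}

```text
clock: 8.3
position: [0.4695, -0.2795, 0.1312]
ee_rot: [0.407, -3.114, -0.002]
force: [1.1, 1.1, -0.2]
width: 0.006
gripper_force: 0.0
```

```bash
cat >> h.py <<'E'
def st():
    o=observe();y=R.from_rotvec(o['ee_rot']).as_matrix()[:,1];print(o['position'].round(4),'F',o['force'].round(2),'yaw',np.degrees(np.arctan2(y[1],y[0])).round(1),o['joints'].round(2))
E
python3 - <<'E'
from h import *
st()
d=np.load('d.npy') if 0 else None
i,d=snap('top','t2.png');P=cloud('top',d);boxes(i[190:280,150:440],P[190:280,150:440])
for x in np.arange(.40,.62,.03):
    print(round(x,2),[ (round(float(y),2),round(float(np.nanmax(q)),3) if len(q) else None) for y in np.arange(-.42,-.28,.02) for q in [P[...,2][(abs(P[...,0]-x)<.015)&(abs(P[...,1]-y)<.01)]]])
E
```

```text
[ 0.4695 -0.2795  0.1312] F [ 1.06  1.07 -0.18] yaw 104.9 [ 0.3   0.41  0.19  1.89 -0.1   0.85  2.37]
[253.   3.] xy [ 576. -258.] size [28. 16.] ang 61.2 z 0.07
[286.  11.] xy [ 557. -355.] size [21. 67.] ang 89.2 z 0.061
[38. 29.] xy [491. 350.] size [97. 97.] ang 50.0 z 0.073
[165.  47.] xy [448.  -8.] size [96. 96.] ang 10.9 z 0.073
[233.  47.] xy [ 453. -207.] size [96. 98.] ang 15.0 z 0.073
[286.  72.] xy [ 385. -351.] size [21. 99.] ang 89.1 z 0.062
0.4 [(-0.42, 0.066), (-0.4, 0.064), (-0.38, 0.067), (-0.36, 0.066), (-0.34, 0.065), (-0.32, 0.006), (-0.3, 0.579)]
0.43 [(-0.42, 0.064), (-0.4, 0.065), (-0.38, 0.065), (-0.36, 0.065), (-0.34, 0.064), (-0.32, 0.572), (-0.3, 0.58)]
0.46 [(-0.42, None), (-0.4, None), (-0.38, None), (-0.36, None), (-0.34, 0.545), (-0.32, 0.569), (-0.3, 0.573)]
0.49 [(-0.42, None), (-0.4, None), (-0.38, None), (-0.36, None), (-0.34, 0.54), (-0.32, 0.547), (-0.3, 0.549)]
0.52 [(-0.42, None), (-0.4, None), (-0.38, 0.06), (-0.36, 0.065), (-0.34, 0.062), (-0.32, 0.005), (-0.3, 0.529)]
0.55 [(-0.42, 0.063), (-0.4, 0.065), (-0.38, 0.065), (-0.36, 0.064), (-0.34, 0.066), (-0.32, 0.005), (-0.3, 0.006)]
0.58 [(-0.42, 0.064), (-0.4, 0.066), (-0.38, 0.066), (-0.36, 0.065), (-0.34, 0.065), (-0.32, 0.006), (-0.3, 0.007)]
0.61 [(-0.42, 0.066), (-0.4, 0.066), (-0.38, 0.065), (-0.36, 0.065), (-0.34, 0.064), (-0.32, 0.005), (-0.3, 0.005)]
```

View pics/t2.png

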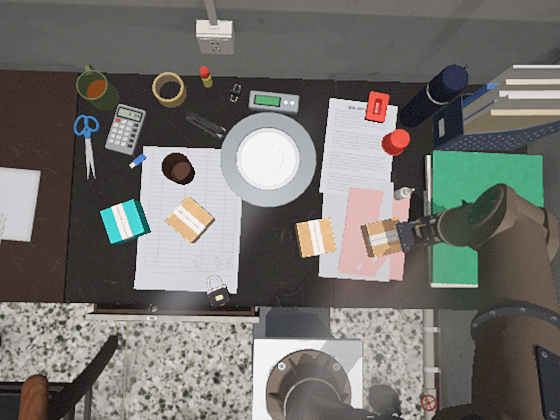

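The top view shows the gripper at (415,235), just right of c at (383,238). The glue at (403,193) is clear, and the book's top is at 0.065 m. Next I nudge c to the left.

>>> {"name": "apply_moves", "arguments": {
  "commands": [
    [0,0.075,-0.11,0,0],
    [0,0,0,-0.6,0],
    [0,0,0,-0.6,0],
    [0,0,0,-0.48,0],
    [0,-0.04,0.16,0,0],
    [0,0,0,0,0],
    [0,0,0,0,0]
  ]
}}

```text
clock: 9.22
position: [0.4738, -0.2777, 0.0323]
ee_rot: [-0.408, 3.113, -0.002]
force: [0.4, -0.1, 0.5]
width: 0.005
gripper_force: 0.0
```

>>> {"name": "apply_moves", "arguments": {
  "commands": [
    [0,-0.009,0.032,0,0],
    [0,-0.009,0.032,0,0],
    [0,-0.009,0.032,0,0],
    [0,-0.009,0.032,0,0]
  ]
}}

```text
clock: 9.72
position: [0.4713, -0.2713, 0.0313]
ee_rot: [-0.406, 3.114, -0.004]
force: [3.0, -5.3, -0.6]
width: 0.003
gripper_force: 2.7
```

>>> {"name": "apply_moves", "arguments": {
  "commands": [
    [0,-0.009,0.032,0,0],
    [0,-0.009,0.032,0,0]
  ]
}}

```text
clock: 9.98
position: [0.4702, -0.2675, 0.0313]
ee_rot: [-0.406, 3.114, -0.004]
force: [1.8, -5.1, -1.2]
width: 0.006
gripper_force: 2.7
```

>>> {"name": "apply_moves", "arguments": {
  "commands": [
    [0,-0.009,0.032,0,0]
  ]
}}

```text
clock: 10.1
position: [0.4697, -0.2656, 0.0313]
ee_rot: [-0.406, 3.114, -0.004]
force: [1.3, -5.6, -0.8]
width: 0.005
gripper_force: 2.7
```

>>> {"name": "apply_moves", "arguments": {
  "commands": [
    [0,-0.009,0.032,0,0]
  ]
}}

```text
clock: 10.22
position: [0.4691, -0.2637, 0.0313]
ee_rot: [-0.406, 3.114, -0.004]
force: [1.8, -5.4, 0.2]
width: 0.004
gripper_force: 2.7
```

c resists with about 5.5 N, against about 1 N for a and b, so c is the full one. I'll slide it about 45 mm further left, so the gripper passes clear of the glue bottle on the way to the scale.

>>> {"name": "apply_moves", "arguments": {
  "commands": [
    [0,-0.021,0.08,0,0],
    [0,-0.021,0.08,0,0],
    [0,-0.021,0.08,0,0],
    [0,-0.021,0.08,0,0],
    [0,-0.021,0.08,0,0],
    [0,-0.021,0.08,0,0],
    [0,-0.021,0.08,0,0],
    [0,-0.021,0.08,0,0],
    [0,-0.021,0.08,0,0]
  ]
}}

```text
clock: 11.35
position: [0.4578, -0.2203, 0.0312]
ee_rot: [-0.405, 3.114, -0.003]
force: [1.5, -5.0, 0.1]
width: 0.003
gripper_force: 2.8
```

>>> {"name": "apply_moves", "arguments": {
  "commands": [
    [0,0.1,-0.3,0,0],
    [0,0,0,0.8,0],
    [0,0,0,0.9,0],
    [0,-0.5,-0.1,0.2,-0.36],
    [0,-0.4,0,0,-0.36],
    [0,0,0,0,-0.36],
    [50,0,0,0,-0.36],
    [50,0,0,0,-0.36],
    [50,0,0,0,-0.36],
    [50,0,0,0,-0.36],
    [50,0,0,0,-0.36]
  ]
}}

```text
clock: 12.72
position: [0.4092, -0.244, 0.145]
ee_rot: [1.756, 2.605, -0.0]
force: [0.3, 0.7, -0.1]
width: 0.477
gripper_force: 0.0
```

```bash
python3 - <<'E'
from h import *
st()
i,d=snap('top');P=cloud('top',d);boxes(i[190:280,150:440],P[190:280,150:440])
E
```

```text
[ 0.4092 -0.244   0.145 ] F [ 0.34  0.7  -0.09] yaw 22.0 [-0.01  0.31  0.55  2.06 -0.22  0.82  1.05]
[254.   3.] xy [ 575. -259.] size [29. 16.] ang 62.3 z 0.07
[286.   7.] xy [ 570. -355.] size [21. 41.] ang 88.7 z 0.061
[38. 29.] xy [491. 350.] size [98. 96.] ang 50.3 z 0.073
[285.  31.] xy [ 500. -353.] size [22. 87.] ang 89.1 z 0.062
[165.  47.] xy [448.  -8.] size [97. 96.] ang 11.2 z 0.073
[217.  51.] xy [ 439. -154.] size [96. 99.] ang 15.3 z 0.073
```

>>> {"name": "apply_moves", "arguments": {
  "commands": [
    [50,-0.15,0.12,0,-0.34],
    [50,-0.15,0.12,0,-0.34],
    [50,-0.15,0.12,0,-0.34],
    [50,-0.15,0.12,0,-0.34],
    [50,-0.15,0.12,0,-0.34],
    [50,0,0.12,0,-0.34],
    [50,0,0.12,0,-0.34],
    [50,0,0.12,0,-0.34],
    [50,0,0.12,0,-0.34],
    [50,0,0.08,0,-0.33],
    [50,0,0,0,0],
    [50,0,0,0,0]
  ]
}}

```text
clock: 14.28
position: [0.3642, -0.1738, 0.145]
ee_rot: [3.112, 0.425, 0.0]
force: [-0.6, 0.4, 0.6]
width: 0.502
gripper_force: 0.0
```

```bash
python3 - <<'E'
from h import *
st()
def rows(c,h,t,hend=None,off=57.5,step=12):
    pass
# arc plan from carton pose (mm) to target
c=np.array([439,-154.]);h0=np.radians(15.2);T=np.array([682,131.])
v=T-c;L=np.hypot(*v);a=np.arctan2(v[1],v[0]);turn=2*(a-h0);Rr=L/(2*np.sin(a-h0))
print('R',Rr,'turn',np.degrees(turn),'len',Rr*turn)
cen=c+Rr*np.array([-np.sin(h0),np.cos(h0)])
N=int(np.ceil(Rr*turn/15));prev=None
for k in range(N+1):
    h=h0+turn*k/N;u=np.array([np.cos(h),np.sin(h)]);p=cen+Rr*np.array([np.sin(h),-np.cos(h)]);t=p-57.5*u
    if prev is not None: print(k,p.round(0),t.round(1),((t-prev)/60).round(3),round(turn/N/.5,3))
    else: print(0,p,t)
    prev=t
E
```

```text
[ 0.3642 -0.1738  0.145 ] F [-0.6   0.35  0.61] yaw -74.5 [-0.51  0.25  1.    2.24 -0.29  0.79 -0.61]
R 331.9030534215478 turn 68.69608481825084 len 397.94275430142403
0 [ 439. -154.] [ 383.51155157 -169.07587777]
1 [ 453. -150.] [ 398.4 -167.3] [0.248 0.029] 0.089
2 [ 467. -145.] [ 413.1 -165. ] [0.246 0.04 ] 0.089
3 [ 481. -140.] [ 427.8 -161.9] [0.244 0.051] 0.089
4 [ 494. -134.] [ 442.3 -158.2] [0.242 0.061] 0.089
5 [ 507. -127.] [ 456.6 -153.9] [0.239 0.072] 0.089
6 [ 520. -120.] [ 470.7 -148.9] [0.235 0.083] 0.089
7 [ 533. -112.] [ 484.6 -143.4] [0.231 0.093] 0.089
8 [ 545. -104.] [ 498.2 -137.2] [0.227 0.103] 0.089
9 [557. -95.] [ 511.5 -130.4] [0.222 0.113] 0.089
10 [568. -86.] [ 524.5 -123. ] [0.217 0.123] 0.089
11 [579. -76.] [ 537.2 -115.1] [0.211 0.132] 0.089
12 [590. -65.] [ 549.5 -106.6] [0.205 0.142] 0.089
13 [600. -55.] [561.4 -97.5] [0.199 0.151] 0.089
14 [609. -43.] [572.9 -88. ] [0.192 0.159] 0.089
15 [618. -32.] [584.  -77.9] [0.184 0.168] 0.089
16 [627. -20.] [594.6 -67.4] [0.177 0.176] 0.089
17 [635.  -7.] [604.7 -56.4] [0.169 0.183] 0.089
18 [642.   5.] [614.4 -44.9] [0.161 0.191] 0.089
19 [649.  18.] [623.5 -33.1] [0.152 0.198] 0.089
20 [655.  32.] [632.1 -20.8] [0.143 0.204] 0.089
21 [661.  45.] [640.1  -8.2] [0.134 0.21 ] 0.089
22 [666.  59.] [647.6   4.8] [0.124 0.216] 0.089
23 [671.  73.] [654.5  18. ] [0.115 0.221] 0.089
24 [674.  87.] [660.7  31.6] [0.105 0.226] 0.089
25 [678. 102.] [666.4  45.5] [0.095 0.231] 0.089
26 [680. 116.] [671.5  59.5] [0.084 0.235] 0.089
27 [682. 131.] [675.9  73.8] [0.074 0.238] 0.089
```

>>> {"name": "apply_moves", "arguments": {
  "commands": [
    [50,0,0,-0.7,0],
    [50,0,0,-0.7,0],
    [50,0,0,-0.5,0],
    [50,0.16,0.04,0,0],
    [50,0.16,0.04,0,0],
    [50,0,0,0,0]
  ]
}}

```text
clock: 15.02
position: [0.3851, -0.1685, 0.0318]
ee_rot: [3.112, 0.421, 0.003]
force: [0.4, -0.5, 0.6]
width: 0.497
gripper_force: 0.0
```

>>> {"name": "apply_moves", "arguments": {
  "commands": [
    [50,0.248,0.029,0,0.089],
    [50,0.246,0.04,0,0.089],
    [50,0.244,0.051,0,0.089],
    [50,0.242,0.061,0,0.089],
    [50,0.239,0.072,0,0.089],
    [50,0.235,0.083,0,0.089]
  ]
}}

```text
clock: 15.78
position: [0.4704, -0.1487, 0.0316]
ee_rot: [3.029, 0.831, -0.001]
force: [-5.1, -3.4, 1.2]
width: 0.497
gripper_force: 3.1
```

```bash
python3 - <<'E'
from h import *
st()
i,d=snap('top','t3.png');P=cloud('top',d);boxes(i[190:280,150:440],P[190:280,150:440])
E
```

```text
[ 0.4704 -0.1487  0.0316] F [-5.1  -3.4   1.19] yaw -59.3 [-0.27  0.57  0.65  2.13 -0.58  0.63 -0.25]
[203.  18.] xy [ 531. -113.] size [78. 98.] ang 30.9 z 0.073
[286.  12.] xy [ 554. -355.] size [21. 73.] ang 89.1 z 0.061
[38. 29.] xy [490. 350.] size [97. 96.] ang 50.4 z 0.073
[165.  47.] xy [448.  -8.] size [97. 96.] ang 11.5 z 0.073
[286.  72.] xy [ 390. -351.] size [22. 74.] ang 88.9 z 0.061
```

View pics/t3.png

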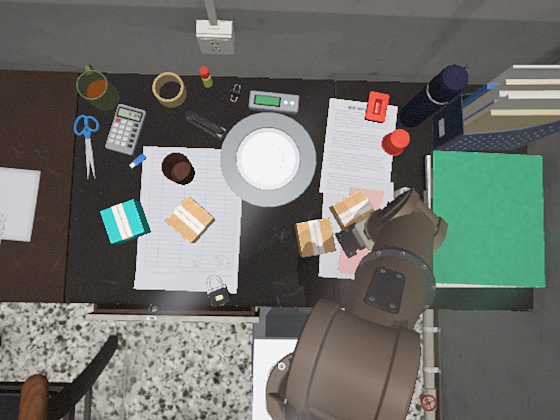

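The view shows c at (352,208) following the gripper squarely at 31°, with b at (316,238) untouched. Next is the rest of the arc up to the plinth.

>>> {"name": "apply_moves", "arguments": {
  "commands": [
    [50,0.231,0.093,0,0.089],
    [50,0.227,0.103,0,0.089],
    [50,0.222,0.113,0,0.089],
    [50,0.217,0.123,0,0.089],
    [50,0.211,0.132,0,0.089],
    [50,0.205,0.142,0,0.089]
  ]
}}

```text
clock: 16.58
position: [0.5491, -0.1068, 0.0315]
ee_rot: [2.892, 1.225, -0.001]
force: [-3.6, -3.9, 0.1]
width: 0.501
gripper_force: 2.8
```

```bash
python3 - <<'E'
from h import *
st()
i,d=snap('top');P=cloud('top',d);boxes(i[120:280,150:440],P[120:280,150:440])
E
```

```text
[ 0.5491 -0.1068  0.0315] F [-3.63 -3.87  0.11] yaw -44.1 [-0.31  0.63  0.58  1.96 -0.52  0.7  -0.18]
[249.  18.] xy [ 740. -250.] size [55. 54.] ang 2.3 z 0.064
[286.  97.] xy [ 522. -354.] size [ 22. 373.] ang 88.9 z 0.062
[20. 41.] xy [644. 399.] size [44. 74.] ang 50.7 z 0.077
[183.  63.] xy [600. -56.] size [74. 98.] ang 46.1 z 0.073
[38. 99.] xy [491. 350.] size [98. 96.] ang 50.4 z 0.073
[165. 117.] xy [448.  -8.] size [97. 96.] ang 11.3 z 0.073
```

>>> {"name": "apply_moves", "arguments": {
  "commands": [
    [50,0.199,0.151,0,0.089],
    [50,0.192,0.159,0,0.089],
    [50,0.184,0.168,0,0.089],
    [50,0.177,0.176,0,0.089],
    [50,0.169,0.183,0,0.089],
    [50,0.161,0.191,0,0.089]
  ]
}}

```text
clock: 17.38
position: [0.6142, -0.0462, 0.0316]
ee_rot: [2.703, 1.596, -0.001]
force: [-2.4, -6.9, 1.9]
width: 0.498
gripper_force: 3.7
```

```bash
python3 - <<'E'
from h import *
st()
i,d=snap('top');P=cloud('top',d);boxes(i[120:280,150:440],P[120:280,150:440])
E
```

```text
[ 0.6142 -0.0462  0.0316] F [-2.42 -6.86  1.95] yaw -28.9 [-0.35  0.68  0.52  1.82 -0.46  0.77 -0.1 ]
[249.  18.] xy [ 740. -250.] size [53. 54.] ang 1.3 z 0.064
[157.  45.] xy [651.  17.] size [75. 98.] ang 62.1 z 0.078
[286.  66.] xy [ 607. -356.] size [ 22. 202.] ang 88.9 z 0.061
[20. 41.] xy [645. 399.] size [44. 74.] ang 49.3 z 0.075
[254.  72.] xy [ 581. -261.] size [29. 26.] ang 27.5 z 0.07
[38. 99.] xy [491. 350.] size [97. 96.] ang 50.5 z 0.073
[150. 108.] xy [470.  41.] size [24. 48.] ang 68.8 z 0.072
[285. 138.] xy [ 397. -351.] size [ 22. 122.] ang 89.0 z 0.062
```

>>> {"name": "apply_moves", "arguments": {
  "commands": [
    [50,0.152,0.198,0,0.089],
    [50,0.143,0.204,0,0.089],
    [50,0.134,0.21,0,0.089],
    [50,0.124,0.216,0,0.089],
    [50,0.115,0.221,0,0.089],
    [50,0.105,0.226,0,0.089],
    [50,0.095,0.231,0,0.089]
  ]
}}

```text
clock: 18.3
position: [0.6664, 0.0447, 0.0314]
ee_rot: [2.423, 1.997, -0.001]
force: [-1.5, -6.7, 3.4]
width: 0.5
gripper_force: 3.6
```

```bash
python3 - <<'E'
from h import *
st()
i,d=snap('top');P=cloud('top',d);boxes(i[120:280,150:440],P[120:280,150:440])
E
```

```text
[0.6664 0.0447 0.0314] F [-1.54 -6.7   3.39] yaw -11.0 [-0.42  0.73  0.44  1.67 -0.4   0.83 -0.  ]
[249.  18.] xy [ 740. -249.] size [54. 56.] ang 5.5 z 0.064
[121.  33.] xy [684. 122.] size [60. 98.] ang 79.5 z 0.076
[286.  47.] xy [ 657. -357.] size [ 21. 103.] ang 88.7 z 0.062
[20. 41.] xy [644. 399.] size [44. 74.] ang 51.0 z 0.076
[254.  72.] xy [ 581. -261.] size [30. 26.] ang 24.0 z 0.071
[286.  78.] xy [ 564. -354.] size [22. 76.] ang 87.8 z 0.062
[38. 99.] xy [491. 350.] size [97. 96.] ang 50.5 z 0.073
[286. 127.] xy [ 428. -352.] size [ 22. 185.] ang 89.0 z 0.062
[180. 123.] xy [437. -54.] size [28. 73.] ang 75.5 z 0.073
```

>>> {"name": "apply_moves", "arguments": {
  "commands": [
    [50,0.042,0.117,0,0.045],
    [50,0.042,0.118,0,0.045],
    [50,0.037,0.119,0,0.045],
    [50,0.03,0.1,0,0.045]
  ]
}}

```text
clock: 18.85
position: [0.6756, 0.0714, 0.0314]
ee_rot: [2.331, 2.103, -0.001]
force: [-1.2, -6.3, 2.3]
width: 0.501
gripper_force: 3.4
```

>>> {"name": "apply_moves", "arguments": {
  "commands": [
    [50,0.0,-0.3,0,0],
    [50,0,-0.3,0.3,0],
    [50,0,-0.2,0.9,0],
    [50,0,-0.7,0.9,0],
    [50,0,-0.9,0.2,0],
    [50,0,-0.9,0,0],
    [50,-0.5,-0.5,0,0],
    [50,0,0,0,0]
  ]
}}

```text
clock: 19.85
position: [0.6424, -0.1575, 0.1661]
ee_rot: [2.339, 2.094, -0.002]
force: [-0.1, -0.0, -1.0]
width: 0.496
gripper_force: 0.0
```

```bash
python3 - <<'E'
from h import *
st()
i,d=snap('top','t4.png');P=cloud('top',d);boxes(i[120:280,150:440],P[120:280,150:440])
snap('scene','s4.png')
m=(np.hypot(P[...,0]-.682,P[...,1]-.131)<.09)&(P[...,2]<.03);print(np.nanmedian(P[m][:,2]),m.sum())
q=P[(np.hypot(P[...,0]-.682,P[...,1]-.131)<.06)&(P[...,2]>.05)];print(np.linalg.lstsq(np.c_[q[:,:2],np.ones(len(q))],q[:,2],rcond=None)[0],np.median(q[:,2]))
E
```

```text
[ 0.6424 -0.1575  0.1661] F [-0.09 -0.   -0.99] yaw -6.3 [-0.15  0.57  0.49  1.58 -0.3   1.06  0.31]
[117.  33.] xy [685. 133.] size [96. 98.] ang 84.3 z 0.076
[20. 41.] xy [645. 399.] size [43. 74.] ang 49.1 z 0.076
[38. 99.] xy [491. 350.] size [97. 96.] ang 50.3 z 0.073
[165. 117.] xy [448.  -8.] size [97. 96.] ang 11.2 z 0.073
0.0037696110972900154 1501
[ 0.02908776 -0.00475181  0.05603678] 0.07566113415184716
```

View pics/t4.png

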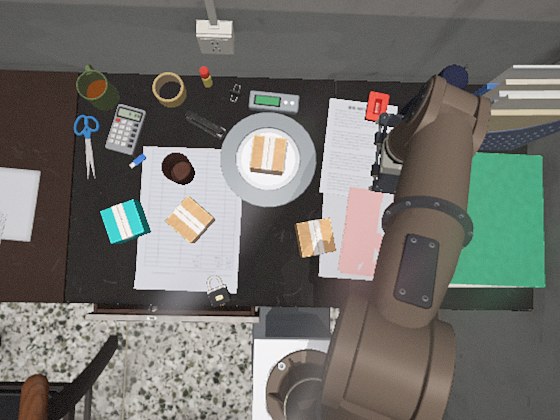

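View pics/s4.png

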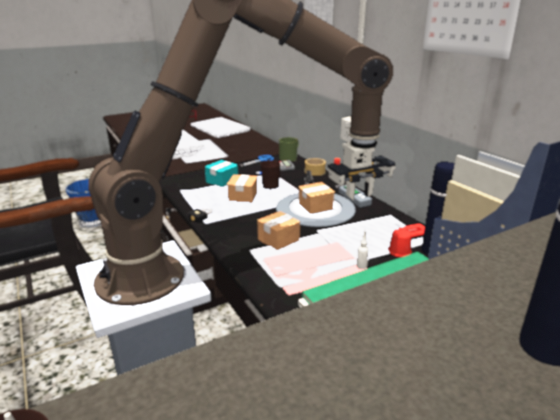

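c stands level in the middle of the pan: top view (268,155), centre (0.685, 0.133). The pan has sunk from 7.9 to 3.8 mm. The cartons a and b, the glue (363,252 in the scene view) and the cap all stand in place, and the arm is clear of everything.

```bash
python3 -c "
from cell import arm
print(arm.sign_off())"
```

```text
the job is handed in; nothing more can be done
None
```

I handed the job in with carton_c, the full one, upright and wholly on the sunken pan; carton_a and carton_b were each nudged only about 11–13 mm and nothing else was disturbed.

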